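# Unbar, unlatch and hold open the gate of a parts cage

### The job

Open the small parts cage: take the loose drop bar out of its two brackets in front of the gate and lay it level in both V-saddles of the rest, about centred end to end. Then squeeze the gate's catches home against their lugs, first the catch nearer the hinge and only then the one nearer the free edge, pull the gate by its upright peg past its detent and finish while holding it wide open, about a right angle (a spring would pull it back); leave the loupe, oil bottle and tweezers where they are.

Things in the scene. Friction and masses are not known exactly. Their poses are not given: they have to be found in the camera images.
- cage: grey parts cage fixed on the bench, 214 mm wide (y), 100 mm deep (x), roof 105 mm high (things on it under 125 mm but for the catches' pads and lugs). Origin: middle of its front edge at bench height; x to the back, y to the hinge side. Shut gate at x = 0, 8 mm thick. Open-topped brackets (slots 16 mm) at x = -55, y = +110 and -110 mm carry the drop bar 45 mm clear of the gate
- bar_center (a point): centre of the loose drop bar, a plain round bare-metal bar, 12 mm diameter, 250 mm long, about 0.15 kg; y runs along the bar. At the start it lies in the cage's brackets, its centre 85 mm above the bench; it lifts straight out
- saddle_seat (a point): where the bar's centre comes to rest in the saddle rest (41 mm above the bench): y runs along the seated bar, z up. The rest stands fast: a dark foot plate 60 x 190 x 8 mm with two 45-degree V-saddles, 14 mm thick and 150 mm apart (y = +75 and -75 mm), mouths 43 mm wide and their tips 54 mm above the bench
- catch_a (a joint): catch nearer the hinge: travel of its sliding steel pad in m, 0 locked to 0.014 fully squeezed; its hook lets go of the gate's pin from about 0.009. Slides stiffly (about 2.5 N) and stays where it is left
- catch_a_pad (a point): centre of the sliding pad of the catch nearer the hinge, 125 mm above the bench on the cage's roof: pad 22 mm (cage x) x 8 mm (cage y), from 111 to 138 mm high; squeezing moves it along the cage's -y, toward its lug
- catch_a_lug (a point): centre of that catch's fixed grey lug, same size as the pad (8 mm in y, top at 138 mm), 38 mm from the pad (centre to centre) when locked and 24 mm when fully squeezed; a plain upright block on the free-edge side of its pad; it does not give way
- catch_b (a joint): the same for the catch nearer the gate's free edge; to be squeezed second
- catch_b_pad (a point): centre of the sliding pad of the catch nearer the free edge, sizes and direction as the other
- catch_b_lug (a point): centre of that catch's fixed lug
- gate (a joint): gate angle in rad: 0 shut, grows as the free edge swings out toward the robot (clockwise seen from above), stop at 1.7. A weak spring always pulls it shut (about 2 N at the peg when wide open); a ball detent between about 0.25 and 0.95 has to be pulled through (about 4 N at the peg); let go beyond it, the gate swings back to about 0.8
- gate_peg (a point): on the axis of the gate's upright dark round pull peg, 14 mm diameter, from 104 to 164 mm above the bench; this point is 144 mm high. It stands 158 mm from the hinge along the gate and 16 mm in front of the gate's plane
- gate_hinge (a point): point on the gate's vertical hinge axis, at the peg's height; at the cage's +y front corner
- loupe: black loupe, 31 mm wide and 31 mm high, origin under its centre; leave alone
- oil_bottle: small oil bottle, 36 mm wide, 92 mm high, origin under its centre; leave alone
- tweezers: steel tweezers lying flat, 125 mm long, 9 mm high, origin under the centre; leave alone
- bar: the same drop bar as a body; origin at the middle of its length, 6 mm off its axis

How it is judged:
On the way, in this order (a step that is already met when the one before it is completed fails the run):
1. the bar lies level in both V-saddles, let go, both catches still locked (x of bar_center in the frame of saddle_seat between -0.004 and 0.004 m and y of bar_center in the frame of saddle_seat between -0.03 and 0.03 m and z of bar_center in the frame of saddle_seat between -0.003 and 0.004 m and angle between the y axis of bar_center and the y axis of saddle_seat, either way round below 0.06 rad and contact force between the fingers and bar below 0.1 N and linear speed of bar below 0.03 m/s and value of joint each of catch_a, catch_b below 0.006 m), for 0.2 s.
2. the catch nearer the hinge is squeezed home while the other is still locked (value of joint catch_a above 0.0105 m and value of joint catch_b below 0.006 m and value of joint gate below 0.1 rad), for 0.2 s.
3. the catch nearer the free edge is squeezed home too, gate still shut (value of joint catch_a above 0.0095 m and value of joint catch_b above 0.0105 m and value of joint gate below 0.1 rad), for 0.2 s.
4. the gate is pulled past its detent (value of joint gate above 1 rad), for 0.1 s.
At the end, for the whole second after the job is handed in: the program ends with the fingers still holding the gate (contact over 0.5 N), the gate still and open more than 1.3 rad, both catches squeezed more than 9.5 mm, and the bar lying released in both saddles (within 4 mm across, 30 mm lengthwise, 3 mm low to 4 mm high, 0.06 rad) (x of bar_center in the frame of saddle_seat between -0.004 and 0.004 m and y of bar_center in the frame of saddle_seat between -0.03 and 0.03 m and z of bar_center in the frame of saddle_seat between -0.003 and 0.004 m and angle between the y axis of bar_center and the y axis of saddle_seat, either way round below 0.06 rad and contact force between the fingers and bar below 0.1 N and value of joint each of catch_a, catch_b above 0.0095 m and value of joint gate above 1.3 rad and velocity of joint gate between -0.1 and 0.1 rad/s and contact force between the fingers and gate above 0.5 N and contact force between bar and gate below 0.1 N); the arm keeps its last pose, push and grip.
It fails at once if the catch nearer the free edge is squeezed before the one nearer the hinge (value of joint catch_b above 0.009 m and value of joint catch_a below 0.009 m).
It fails at once if a bystander is moved more than 30 mm (distance of any of loupe, oil_bottle, tweezers from where it was at the start of the episode above 0.03 m).
It also fails if it takes over 67 s, if anything falls off the work surface, if the arm or the gripper's body presses on something with over 40 N, if the wrist force passes 120 N, or if a joint passes its speed limit or range.

### The arm

A 6-joint arm with a two-finger parallel gripper is mounted at the origin on a cart in front of the work surface, level with it; the furniture and walls round the work are solid. World frame = base frame: x ahead of the robot, y to its left, z up, the work surface at z = 0. Lengths are in m, angles in rad, forces in N, time in s.
With the tool pointing down it reaches from about 0.225 to 0.875 m from the base axis. Payload 3.4 kg.
Tool frame: the origin (TCP) lies on the centre line of the jaws, within the pads' length; the fingertips stand 11 mm ahead of it and the grasp point (between the pads) lies 8 mm behind it; z points along the fingers, y is the line along which they close (so a half turn about z gives the same grasp; the last joint's range is limited). The gripper opens to 85 mm and grips with 20 to 120 N. Pads are 22 mm wide; open, the fingers measure 114 mm over their backs; the gripper's body (76 mm by 85 mm) begins 54 mm behind the grasp point. The pads swing forward as they close: fully open they stand 13 mm farther back than shut.
Start: joints at [-1.339, 0.276, 1.505, -0, 1.361, -0.121], TCP at [0.199, -0.54, 0.242] pointing down, gripper open.
Joint ranges: [-2.89, 2.89], [-0.75, 2.08], [0.22, 2.7], [-1.18, 4.32], [0.11, 2.71], [-2.7, 2.7]. Speed limits (rad/s): [2.57, 2.57, 3.14, 3.14, 3.14, 3.14].

### API

Orientations are given as a unit quaternion [w, x, y, z].
In Python, from bench import observe, optics, job gives the robot as it stands. The module is installed in compiled form; this text tells all that it offers.
- The arm moves only by the tool jog_arm, never from a script. Its argument "increments" is a list of rows, each a list of 7 numbers: the shift along the tool's x, y, z scaled (see below), then the turn, a rotation vector about the tool's x, y, z scaled (see below), then the opening, from -1 (shut) to 1 (fully open), so that 0 is half open. In form: [[dx, dy, dz, ax, ay, az, fingers], ...]. A call has 1 to 8 rows; each row shifts and turns the commanded pose from where the row before left it, along the tool's axes as they then stand; what a row does not reach is not made up. The controller multiplies each number of a shift by 100 mm and each number of a turn by 360 degrees. A row lasts 1/12 s, in which the tool goes at most 41.7 mm and 7.16 degrees, less where a joint would pass 70% of its speed; a pose out of reach is approached as far as the arm can. A call with a number of a shift or a turn outside -1 to 1 is refused whole. A call with a gripper value outside its range is refused whole. The fingers move at their own pace and stop on an object; "newtons" is the grip in N (left out, the last holds). Time passes only in rows, so rows that do not move let the fingers close. It gives the time, the measured TCP pose, the force, the opening and the grip force at its end, in the units of the state.
- observe(): the state, without advancing time (a new reading comes with each control period).
- optics.camera(name): name is "scene" or "top" or "wrist"; returns the picture (420x560x3 uint8, red, green, blue); there is no depth.
- optics.camera_model(name): a dict with "vfov" (degrees; the focal length in pixels is half the picture's height over the tangent of half this angle, whatever the lens; pixels are square), "cx", "cy" (the principal point, pixels), "rvec" (rotation vector, rad) and "tvec" (3), from world to camera coordinates, as OpenCV has them; the wrist camera has in their place "hand_eye" (4x4, takes a point from camera to tool coordinates, whose origin is the TCP and whose axes are the flange's). Camera axes: x right, y down, z forward; pixel columns grow to the right and rows downward; lengths in m; the calibration is good to about 2 mm. A picture is of the moment at which its call begins: read the wrist's pose just before it. camera_model takes no time and is no camera call.
- job.sign_off(): hands the job in; it is judged then, once.
The state is a dict: "clock": time; "joint_positions": joint angles; "joint_vel": joint speeds; "joint_efforts": joint torques, N m; "tcp_pos": TCP position; "tcp_rot": TCP orientation; "force": force on the tool from outside, world axes, zero at the start; "wrist_torque": the same for the moment, N m; "opening": finger opening in m; "gripper_force": force on a finger pad.
Only numpy, scipy, OpenCV 4.12 (cv2) and the standard library are available. Lean on these libraries where they do the work, as an engineer would, in place of code of your own. Each camera call takes 0.05 s, during which the arm holds its last target. There are 200 camera calls.

## Working session

There is one attempt and no reset: what is moved stays moved. The work goes in short steps, Python scripts to look and compute and a tool call to move; the robot and the scene stay as the last step left them, time stands still between calls to the robot, and variables do not carry over. Pictures are saved under pics/ and viewed, at most 10 in all, crops included, and the job is handed in when it is done.

Besides the shell and the picture viewer there is one more tool, called after "Emit:" as name([rows], argument=value, ...), one row to a line, values as JSON. jog_arm: Moves the arm, as the interface text tells. Shifts and turns lie within -1 to 1; 1 stands for 100 mm of shift or 360 degrees of turn. Its arguments: {"type":"object","properties":{"increments":{"type":"array","items":{"type":"array","items":{"type":"number","minimum":-1,"maximum":1}}},"newtons":{"type":"number"}},"required":["increments"]}

```bash
mkdir -p pics
cat > h.py <<'E'
import numpy as np, cv2
from scipy.spatial.transform import Rotation as R
from bench import observe, optics, job
def K(m): 
    f=210/np.tan(np.radians(m['vfov'])/2); return f,m['cx'],m['cy']
def pose(name,s=None):
    m=optics.camera_model(name)
    if name=='wrist':
        q=s['tcp_rot']; Rt=R.from_quat([q[1],q[2],q[3],q[0]]).as_matrix()
        H=np.array(m['hand_eye']); return m,Rt@H[:3,:3],Rt@H[:3,3]+np.array(s['tcp_pos'])
    A=R.from_rotvec(np.ravel(m['rvec'])).as_matrix(); return m,A.T,-A.T@np.ravel(m['tvec'])
def ray(name,u,v,z,s=None):
    m,A,c=pose(name,s); f,cx,cy=K(m)
    d=A@np.array([(u-cx)/f,(v-cy)/f,1]); return c+d*(z-c[2])/d[2]
def proj(name,p,s=None):
    m,A,c=pose(name,s); f,cx,cy=K(m); q=A.T@(np.array(p)-c); return f*q[0]/q[2]+cx,f*q[1]/q[2]+cy
E
python3 - <<'E'
from h import *
s=observe(); print(s)
for n in ('scene','top','wrist'):
    print(optics.camera_model(n))
    im=optics.camera(n); cv2.imwrite(f'pics/{n}0.png',im[:,:,::-1])
E
```

```text
{'clock': 0.0, 'joint_positions': array([-1.33899243e+00,  2.76606472e-01,  1.50616796e+00, -2.70003359e-05,
        1.36068596e+00, -1.21037358e-01]), 'joint_vel': array([-0.00060739,  0.00041708,  0.00242176, -0.00027051, -0.00141574,
        0.00080059]), 'joint_efforts': array([-1.11510613e-03, -4.16771650e+01, -2.45802498e+01, -1.31832603e-04,
        1.11771884e-02, -4.86384948e-06]), 'tcp_pos': array([ 0.1985455 , -0.53907866,  0.24141927]), 'tcp_rot': array([-9.31708054e-04,  9.84477277e-01,  1.75509598e-01, -6.48747678e-05]), 'force': array([1.08354195, 0.03988071, 0.46934748]), 'wrist_torque': array([ 0.03378155,  0.0010195 , -0.01906467]), 'gripper_force': 0.0, 'opening': 0.08532618782964771}
{'vfov': 44.3052517494381, 'cx': 266.16139384159845, 'cy': 208.49248465749463, 'rvec': array([ 0.74558055, -2.65512968,  1.05116998]), 'tvec': array([0.49365623, 0.18619048, 0.9088003 ])}
{'vfov': 42.29255081116959, 'cx': 278.8764103213712, 'cy': 211.40678169683747, 'rvec': array([ 2.14345964, -2.13505087,  0.17271465]), 'tvec': array([0.14025447, 0.53853691, 1.29194917])}
{'vfov': 68.48571027304554, 'cx': 280.06654477066184, 'cy': 211.21520378836968, 'hand_eye': array([[ 3.91342903e-04, -9.56619164e-01, -2.91341074e-01,
         7.39612420e-02],
       [ 9.99999869e-01,  2.78613124e-04,  4.28419504e-04,
         1.37839697e-03],
       [-3.28662861e-04, -2.91341203e-01,  9.56619149e-01,
        -1.31951661e-01],
       [ 0.00000000e+00,  0.00000000e+00,  0.00000000e+00,
         1.00000000e+00]])}
```

View pics/top0.png

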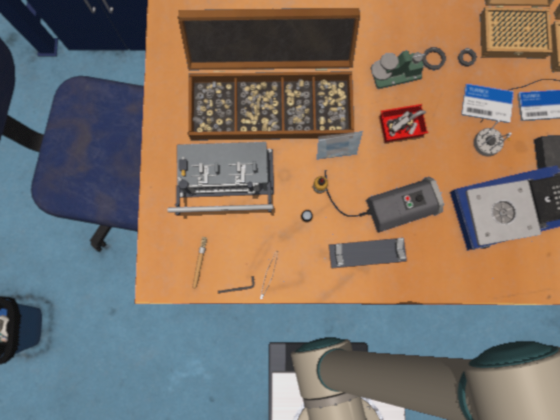

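View pics/scene0.png

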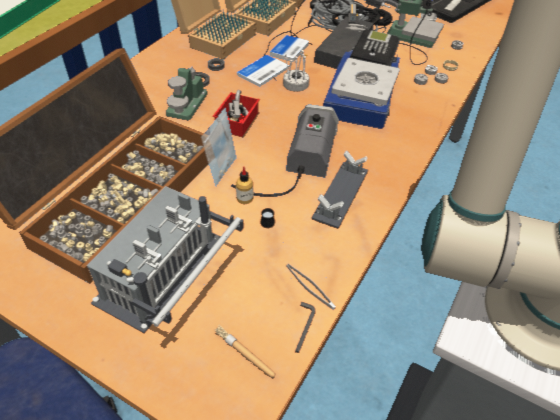

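The top view shows the cage at about (225,175), the drop bar from (168,210) to (273,208), the rest at (368,252), the loupe at (307,215) and the oil bottle at (320,184). The scene view shows the dark peg at about (203,208), so the hinge is on the far left (+y). I'll enlarge both areas.

Run:
```python
from h import *
t=cv2.imread('pics/top0.png'); s=cv2.imread('pics/scene0.png')
a=cv2.resize(t[135:220,160:290],None,fx=6,fy=6,interpolation=cv2.INTER_CUBIC)
cv2.imwrite('pics/c1.png',a)
b=cv2.resize(t[225:275,320:420],None,fx=4,fy=4,interpolation=cv2.INTER_CUBIC)
c=cv2.resize(s[180:335,85:250],None,fx=3,fy=3,interpolation=cv2.INTER_CUBIC)
o=np.zeros((470,900,3),np.uint8);o[:200,:400]=b;o[:465,402:402+495]=c
cv2.imwrite('pics/c2.png',cv2.resize(o,(800,418)))
for p in [(0,0,0),(.5,0,0),(.5,.2,0),(.3,-.3,0)]: print(p,proj('top',p))
for u,v,z in [(168,210,.085),(273,208.5,.085),(330,254,.041),(406,250,.041),(307,215,.03),(320,184,.09)]: print(u,v,ray('top',u,v,z))
```

```text
(0, 0, 0) (np.float64(337.81618942259), np.float64(437.7186191124113))
(0.5, 0, 0) (np.float64(335.1514469136785), np.float64(229.1728044501338))
(0.5, 0.2, 0) (np.float64(255.96177216654263), np.float64(228.85587333368184))
(0.3, -0.3, 0) (np.float64(457.7094742955974), np.float64(310.0867540869642))
168 210 [0.53351513 0.40631016 0.085     ]
273 208.5 [0.53816176 0.15645749 0.085     ]
330 254 [0.43388119 0.01765183 0.041     ]
406 250 [ 0.44435347 -0.16758072  0.041     ]
307 215 [0.5313042  0.07256761 0.03      ]
320 184 [0.59715729 0.04439391 0.09      ]
```

View pics/c1.png

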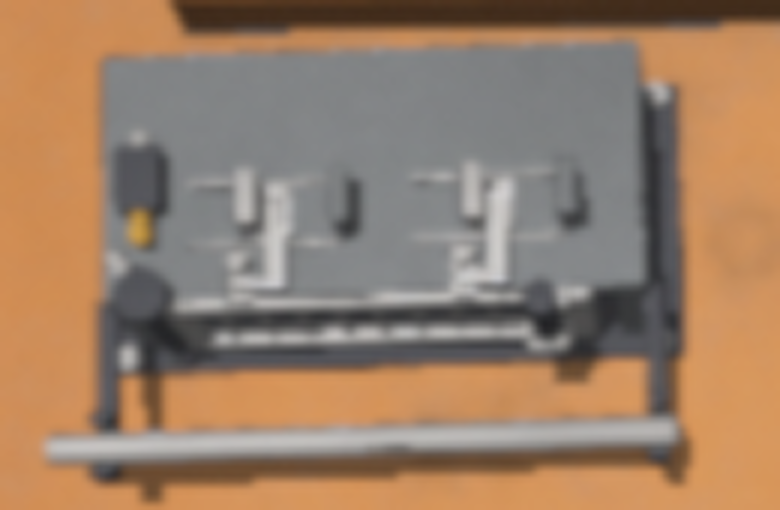

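View pics/c2.png

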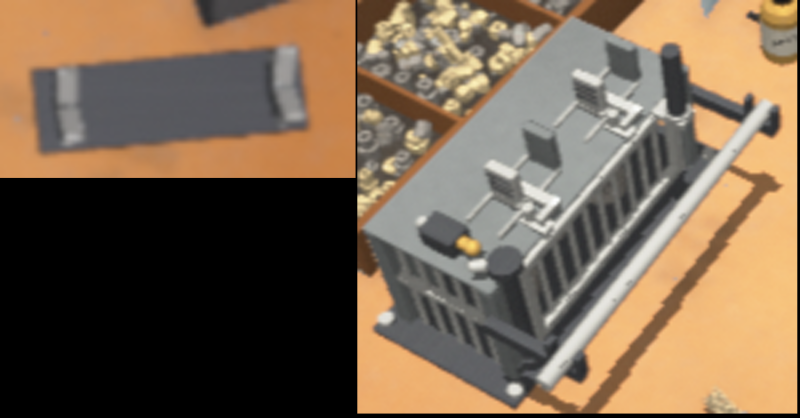

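The crops show the catches on the roof (scale 6, offset 160,135). Pad A is at about (201,168), lug A (217,169), pad B (239,167), lug B (255,167) and the peg top (250,184). The rest's saddles are at about (339,254) and (401,249).

```bash
cat >> h.py <<'E'
def plan(pos,phi,n,g,s=None,show=True):
    """rows of tool shifts/turns to a tool-down pose; phi = heading of tool x (rad)"""
    s=s or observe(); q=s['tcp_rot']; A=R.from_quat([q[1],q[2],q[3],q[0]]); p=np.array(s['tcp_pos'])
    B=R.from_matrix(np.array([[np.cos(phi),np.sin(phi),0],[np.sin(phi),-np.cos(phi),0],[0,0,-1]]))
    rows=[]
    for k in range(n):
        d=A.inv().apply((np.array(pos)-p)/(n-k)); r=(A.inv()*B).as_rotvec()/(n-k)
        row=np.r_[np.round(d/.1,3),np.round(np.degrees(r)/360,4)]; rows.append([float(x) for x in row]+[g])
        p=p+A.apply(row[:3]*.1); A=A*R.from_rotvec(np.radians(row[3:]*360))
        if np.linalg.norm(d)>.0417 or np.degrees(np.linalg.norm(r))>7.16: print('TOO FAST',np.linalg.norm(d),np.degrees(np.linalg.norm(r)))
    print(str([[0.0 if x==0 else x for x in r] for r in rows]).replace('0.0,','0,')); return p
E
python3 - <<'E'
from h import *
for n,u,v,z in [('barL',167.5,210,.085),('barR',273.3,207,.085),('padA',200.8,167.8,.138),('lugA',217.2,168.5,.138),('padB',238.7,167,.138),('lugB',255,166.7,.138),('peg',250,184.2,.164),('sadL',339.1,254.3,.036),('sadR',401,249,.036)]: print(n,ray('top',u,v,z).round(4))
print('half'); s=observe()
mid=np.array(s['tcp_pos'])*.4+np.array([.44,-.075,.22])*.6
plan(mid,np.radians(20.2+55),8,0.,s)
E
```

```text
barL [0.5335 0.4075 0.085 ]
barR [0.5418 0.1558 0.085 ]
padA [0.624  0.3233 0.138 ]
lugA [0.6225 0.2853 0.138 ]
padB [0.6262 0.2358 0.138 ]
lugB [0.6271 0.1981 0.138 ]
peg [0.5803 0.2078 0.164 ]
sadL [ 0.4336 -0.005   0.036 ]
sadR [ 0.4472 -0.1566  0.036 ]
half
[[0.29, -0.264, 0.017, 0, 0, -0.0191, 0.0], [0.32, -0.227, 0.017, 0, 0, -0.0191, 0.0], [0.345, -0.188, 0.017, 0, 0, -0.0191, 0.0], [0.365, -0.145, 0.016, 0, 0, -0.0191, 0.0], [0.379, -0.1, 0.017, 0, 0, -0.0191, 0.0], [0.389, -0.054, 0.016, 0, -0.0001, -0.0191, 0.0], [0.392, -0.007, 0.016, -0.0001, 0, -0.0191, 0.0], [0.39, 0.039, 0.017, 0, -0.0001, -0.019, 0.0]]
```

Emit:
jog_arm([
  [0.29, -0.264, 0.017, 0, 0, -0.0191, 0],
  [0.32, -0.227, 0.017, 0, 0, -0.0191, 0],
  [0.345, -0.188, 0.017, 0, 0, -0.0191, 0],
  [0.365, -0.145, 0.016, 0, 0, -0.0191, 0],
  [0.379, -0.1, 0.017, 0, 0, -0.0191, 0],
  [0.389, -0.054, 0.016, 0, 0, -0.0191, 0],
  [0.392, -0.007, 0.016, 0, 0, -0.0191, 0],
  [0.39, 0.039, 0.017, 0, 0, -0.019, 0],
])

```text
clock: 0.82
tcp_pos: [0.3438, -0.2593, 0.2288]
tcp_rot: [0.0, 0.791, 0.612, 0.0]
force: [1.1, -0.7, 0.1]
opening: 0.0425
gripper_force: 0.0
```

Run:
```python
from h import *
s=observe(); print(s['clock'],s['tcp_pos'],s['opening'])
plan([.44,-.10,.24],np.radians(90+5),8,0.,s)
```

```text
0.8167 [ 0.3438207  -0.25925438  0.22883832] 0.04254748453281388
[[0.223, 0.067, -0.014, 0, 0, -0.0068, 0.0], [0.22, 0.076, -0.014, 0, 0, -0.0068, 0.0], [0.216, 0.085, -0.014, 0, 0, -0.0068, 0.0], [0.213, 0.094, -0.014, 0, 0, -0.0068, 0.0], [0.208, 0.103, -0.014, 0, 0, -0.0067, 0.0], [0.204, 0.112, -0.014, 0, 0, -0.0068, 0.0], [0.199, 0.121, -0.014, 0, 0, -0.0067, 0.0], [0.193, 0.129, -0.013, 0, 0, -0.0068, 0.0]]
```

Emit:
jog_arm([
  [0.223, 0.067, -0.014, 0, 0, -0.0068, 0],
  [0.22, 0.076, -0.014, 0, 0, -0.0068, 0],
  [0.216, 0.085, -0.014, 0, 0, -0.0068, 0],
  [0.213, 0.094, -0.014, 0, 0, -0.0068, 0],
  [0.208, 0.103, -0.014, 0, 0, -0.0067, 0],
  [0.204, 0.112, -0.014, 0, 0, -0.0068, 0],
  [0.199, 0.121, -0.014, 0, 0, -0.0067, 0],
  [0.193, 0.129, -0.013, 0, 0, -0.0068, 0],
])

```text
clock: 1.48
tcp_pos: [0.4407, -0.1012, 0.24]
tcp_rot: [-0.0, 0.677, 0.736, -0.0]
force: [0.6, -0.5, 1.0]
opening: 0.0428
gripper_force: 0.0
```

Emit:
jog_arm([
  [0, 0, 0, 0, 0, 0, 0],
])

```text
clock: 1.57
tcp_pos: [0.4422, -0.0994, 0.2402]
tcp_rot: [-0.0, 0.676, 0.737, 0.001]
force: [-0.2, 0.5, -0.3]
opening: 0.0429
gripper_force: 0.0
```

Run:
```python
from h import *
import pickle
s=observe(); im=optics.camera('wrist')[:,:,::-1]; cv2.imwrite('pics/w1.png',cv2.resize(im,(784,588)))
cv2.imwrite('pics/w1raw.png',im);pickle.dump(s,open('s1.pkl','wb'))
print(s['clock'],s['tcp_pos'],s['tcp_rot'])
for p in [(.4336,-.005,.033),(.4472,-.1566,.033)]: print(np.array(proj('wrist',p,s))*1.4)
plan([.515,.14,.27],np.radians(91.9),8,0.,s)
```

```text
1.5667 [ 0.44216908 -0.09944998  0.24016585] [-1.02507647e-04  6.75891725e-01  7.36999756e-01  1.31306505e-03]
[390.92328957 133.37223551]
[391.54388308 326.75460811]
[[0.29, 0.117, -0.037, 0, 0, 0.0011, 0.0], [0.291, 0.115, -0.036, 0, 0, 0.0011, 0.0], [0.292, 0.112, -0.037, 0, -0.0001, 0.001, 0.0], [0.293, 0.111, -0.037, 0.0001, 0, 0.0011, 0.0], [0.293, 0.109, -0.037, 0, -0.0001, 0.001, 0.0], [0.294, 0.107, -0.037, 0.0001, 0, 0.0011, 0.0], [0.295, 0.104, -0.037, 0, -0.0001, 0.001, 0.0], [0.296, 0.103, -0.036, 0.0001, 0, 0.0011, 0.0]]
```

View pics/w1.png

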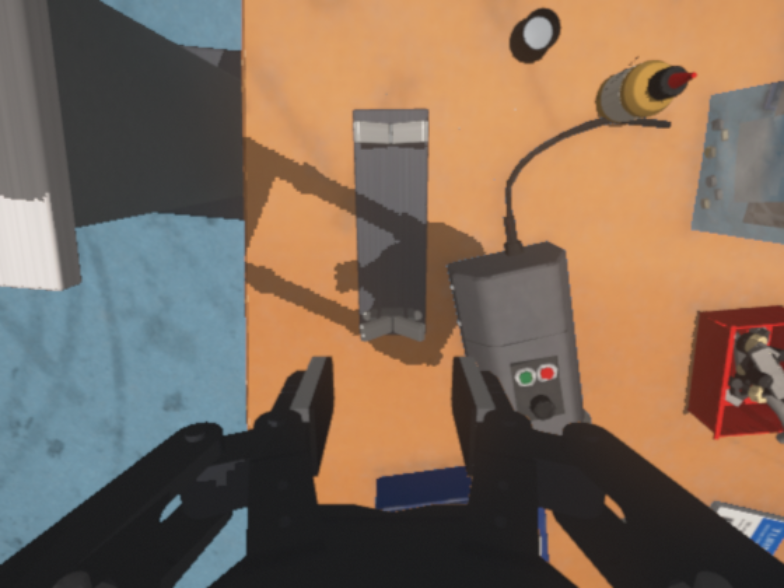

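The wrist view shows the rest's saddle creases at about (391,133) and (393,327) in the enlarged picture, within 2 px of the top-view prediction. I'll go on to the cage.

Emit:
jog_arm([
  [0.29, 0.117, -0.037, 0, 0, 0.0011, 0],
  [0.291, 0.115, -0.036, 0, 0, 0.0011, 0],
  [0.292, 0.112, -0.037, 0, 0, 0.001, 0],
  [0.293, 0.111, -0.037, 0, 0, 0.0011, 0],
  [0.293, 0.109, -0.037, 0, 0, 0.001, 0],
  [0.294, 0.107, -0.037, 0, 0, 0.0011, 0],
  [0.295, 0.104, -0.037, 0, 0, 0.001, 0],
  [0.296, 0.103, -0.036, 0, 0, 0.0011, 0],
])

```text
clock: 2.28
tcp_pos: [0.5145, 0.1371, 0.2695]
tcp_rot: [0.0, 0.698, 0.717, -0.001]
force: [0.2, -0.4, -0.5]
opening: 0.043
gripper_force: 0.0
```

Emit:
jog_arm([
  [0.2, 0, 0, 0, 0, 0, 0],
  [0.2, 0, 0, 0, 0, 0, 0],
  [0, 0, 0, 0, 0, 0, 0],
])

```text
clock: 2.53
tcp_pos: [0.5132, 0.179, 0.269]
tcp_rot: [-0.001, 0.696, 0.718, 0.0]
force: [-0.3, -1.1, 0.5]
opening: 0.0429
gripper_force: 0.0
```

Run:
```python
from h import *
import pickle
s1=pickle.load(open('s1.pkl','rb'))
a,b=[ray('wrist',u/1.4,v/1.4,.0325,s1) for u,v in ((391.5,133),(393,327))]
print(a,b,(a+b)/2,np.linalg.norm(a-b),np.arctan2(-(a-b)[0],(a-b)[1]))
s=observe(); im=optics.camera('wrist')[:,:,::-1]; cv2.imwrite('pics/w2.png',cv2.resize(im,(784,588)))
pickle.dump(s,open('s2.pkl','wb'))
print(s['clock'],s['tcp_pos'],s['tcp_rot'])
for n,p in dict(barL=(.5335,.4075,.085),barR=(.5418,.1558,.085),padA=(.624,.3233,.138),lugA=(.6225,.2853,.138),padB=(.6262,.2358,.138),lugB=(.6271,.1981,.138),peg=(.5803,.2078,.164)).items(): print(n,np.array(proj('wrist',p,s))*1.4)
```

```text
[ 0.43407961 -0.00465779  0.0325    ] [ 0.44853626 -0.15688882  0.0325    ] [ 0.44130794 -0.08077331  0.0325    ] 0.15291592703427748 0.09468128335823599
2.5333 [0.51315329 0.17901299 0.26903441] [-8.02097551e-04  6.96231410e-01  7.17816915e-01  2.38416059e-04]
barL [ 437.94312569 -107.19570604]
barR [428.47003591 296.80270477]
padA [606.54423817  32.17244809]
lugA [592.06386328 108.65252778]
padB [584.50996301 198.75329899]
lugB [576.22674034 260.79249935]
peg [514.1909349  251.11248742]
```

View pics/w2.png

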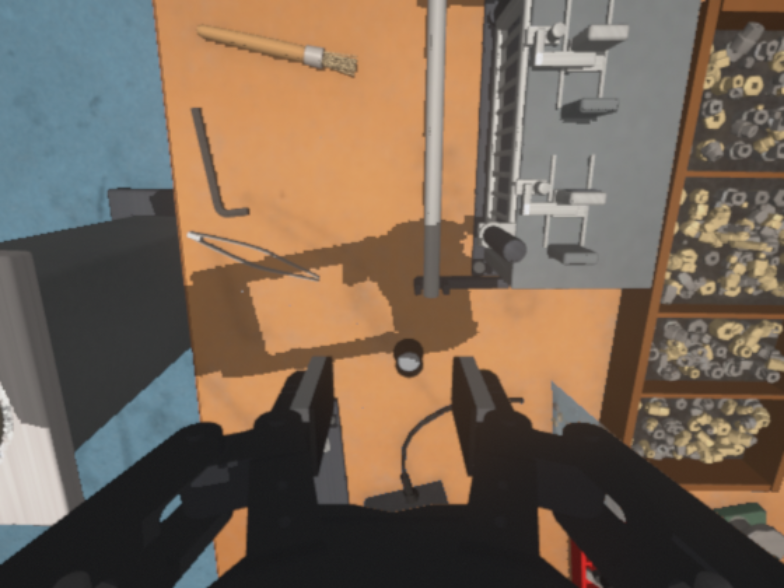

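The wrist view shows the bar running from (437,0) to its end at (430,296). Pad A's top is at (612,32), lug A (602,103), pad B (588,196), lug B (579,257) and the peg top (513,246), all within a few px of the predictions.

Run:
```python
from h import *
import pickle
s=pickle.load(open('s2.pkl','rb'))
P={}
for n,u,v,z in [('bar0',437,4,.085),('barend',430.5,295,.085),('padA',612,31,.138),('lugA',602,103,.138),('padB',588,196,.138),('lugB',579,257,.138),('peg',513,246,.164)]:
    P[n]=ray('wrist',u/1.4,v/1.4,z,s); print(n,P[n].round(4))
d=P['bar0']-P['barend']; th=np.arctan2(-d[0],d[1]); print('theta',th)
# grasp point +25mm from bar centre toward +y
u=d/np.linalg.norm(d); c=P['barend']+u*.125; print('centre',c)
g=(c+u*0.01); print('grasp',g)
plan([g[0],g[1],.15],np.pi/2+th,8,0.)
```

```text
bar0 [0.5365 0.3501 0.085 ]
barend [0.5433 0.1573 0.085 ]
padA [0.6268 0.3239 0.138 ]
lugA [0.6276 0.2884 0.138 ]
padB [0.628  0.2375 0.138 ]
lugB [0.6284 0.2005 0.138 ]
peg [0.5793 0.2106 0.164 ]
theta 0.035364748889628816
centre [0.5388515  0.28220941 0.085     ]
grasp [0.53849793 0.29220315 0.085     ]
[[0.143, 0.036, 0.149, 0, 0, -0.0001, 0.0], [0.143, 0.036, 0.149, 0, 0, -0.0001, 0.0], [0.143, 0.037, 0.148, 0, 0, -0.0001, 0.0], [0.143, 0.037, 0.149, 0, 0, -0.0001, 0.0], [0.143, 0.036, 0.148, 0, 0, -0.0001, 0.0], [0.143, 0.037, 0.149, -0.0001, 0, -0.0001, 0.0], [0.142, 0.037, 0.148, 0, 0.0001, -0.0001, 0.0], [0.143, 0.036, 0.149, -0.0001, 0, -0.0001, 0.0]]
```

Emit:
jog_arm([
  [0.143, 0.036, 0.149, 0, 0, -0.0001, 0],
  [0.143, 0.036, 0.149, 0, 0, -0.0001, 0],
  [0.143, 0.037, 0.148, 0, 0, -0.0001, 0],
  [0.143, 0.037, 0.149, 0, 0, -0.0001, 0],
  [0.143, 0.036, 0.148, 0, 0, -0.0001, 0],
  [0.143, 0.037, 0.149, -0.0001, 0, -0.0001, 0],
  [0.142, 0.037, 0.148, 0, 0.0001, -0.0001, 0],
  [0.143, 0.036, 0.149, -0.0001, 0, -0.0001, 0],
])

```text
clock: 3.25
tcp_pos: [0.5396, 0.2902, 0.1498]
tcp_rot: [0.001, 0.696, 0.718, 0.0]
force: [-0.1, 0.7, -0.3]
opening: 0.0429
gripper_force: 0.0
```

Emit:
jog_arm([
  [0, 0, 0, 0, 0, 0, 0],
])

```text
clock: 3.33
tcp_pos: [0.5382, 0.2913, 0.1472]
tcp_rot: [-0.001, 0.695, 0.719, -0.002]
force: [-0.6, 0.1, -0.3]
opening: 0.0431
gripper_force: 0.0
```

Run:
```python
from h import *
s=observe(); print(s['clock'],s['tcp_pos'],s['tcp_rot'])
im=optics.camera('wrist')[:,:,::-1]; cv2.imwrite('pics/w3.png',im)
print(proj('wrist',(.53849793,.29220315,.085),s),proj('wrist',(.5365,.3501,.085),s))
g=cv2.cvtColor(im,cv2.COLOR_BGR2GRAY)
for v in (20,60,100): print(v,g[v,230:350:3])
plan([.5385,.2922,.077],np.pi/2+.035,6,0.,s)
```

```text
3.3333 [0.53821806 0.2913389  0.14722857] [-0.0008439   0.69522195  0.71879269 -0.00167358]
(np.float64(280.63741388251765), np.float64(229.42687675198448)) (np.float64(280.6158413317992), np.float64(141.00826906620438))
20 [156 155 156 156 156 155 154 154 155 155 154 154 155 155 156 156 156 156
 155 155 155 154 154 155 155 155 156 156 156 156 155 156 155 155 155 155
 155 155 156 156]
60 [159 160 160 160 159 159 159 159 159 159 160 161 160 141 148 180 205 209
 189 157 131 160 161 159 160 161 160 158 160 160 160 160 159 159 158 159
 158 159 159 158]
100 [162 162 163 164 163 163 163 163 164 163 163 163 163 152 145 180 206 209
 187 156 104  94  94  94  94  94  93  93  92  92  91  92  92  91  89  58
  60  60  61  57]
[[0.002, 0.001, 0.117, -0.0001, 0, 0, 0.0], [0.001, 0.001, 0.117, -0.0001, 0, -0.0001, 0.0], [0.002, 0.001, 0.117, -0.0001, 0, 0, 0.0], [0.001, 0.001, 0.117, -0.0001, 0.0001, -0.0001, 0.0], [0.002, 0, 0.117, -0.0001, 0, 0, 0.0], [0.001, 0.001, 0.117, -0.0001, 0.0001, -0.0001, 0.0]]
```

Emit:
jog_arm([
  [0.002, 0, 0.117, -0.0001, 0, 0, 0],
  [0.001, 0, 0.117, -0.0001, 0, 0, 0],
  [0.002, 0, 0.117, -0.0001, 0, 0, 0],
  [0.001, 0, 0.117, -0.0001, 0, 0, 0],
  [0.002, 0, 0.117, -0.0001, 0, 0, 0],
  [0.001, 0, 0.117, -0.0001, 0, 0, 0],
  [0, 0, 0, 0, 0, 0, 0],
])

```text
clock: 3.97
tcp_pos: [0.5383, 0.2903, 0.0793]
tcp_rot: [0.001, 0.696, 0.718, 0.0]
force: [-1.5, -1.6, -1.3]
opening: 0.0424
gripper_force: 0.0
```

Emit:
jog_arm([
  [0, 0, 0, 0, 0, 0, -1],
  [0, 0, 0, 0, 0, 0, -1],
  [0, 0, 0, 0, 0, 0, -1],
  [0, 0, 0, 0, 0, 0, -1],
  [0, 0, 0, 0, 0, 0, -1],
], newtons=40)

```text
clock: 4.38
tcp_pos: [0.54, 0.2925, 0.0818]
tcp_rot: [0.003, 0.695, 0.719, 0.003]
force: [-0.1, -2.3, 5.9]
opening: 0.0102
gripper_force: 39.3
```

Emit:
jog_arm([
  [0, 0, -0.05, 0, 0, 0, -1],
  [0, 0, -0.2, 0, 0, 0, -1],
  [0, 0, -0.2, 0, 0, 0, -1],
  [0, 0, -0.2, 0, 0, 0, -1],
  [0, 0, -0.2, 0, 0, 0, -1],
  [0, 0, -0.2, 0, 0, 0, -1],
  [0, 0, 0, 0, 0, 0, -1],
])

```text
clock: 4.97
tcp_pos: [0.5407, 0.2941, 0.1896]
tcp_rot: [0.003, 0.695, 0.719, 0.006]
force: [1.1, 0.5, -0.3]
opening: 0.0107
gripper_force: 39.0
```

Run:
```python
from h import *
s=observe(); print(s['clock'],s['tcp_pos'],s['tcp_rot'],s['opening'],s['gripper_force'],s['force'])
im=optics.camera('wrist')[:,:,::-1]; cv2.imwrite('pics/w4.png',im)
t=optics.camera('top')[:,:,::-1]; cv2.imwrite('pics/t4.png',t)
seat=np.array([.4413,-.0808]);th=.0947; u=np.array([-np.sin(th),np.cos(th)])
g=seat+u*.010
q=np.array(s['tcp_pos']); 
plan([q[0]*.5+g[0]*.5,q[1]*.5+g[1]*.5,.19],np.pi/2+.065,6,-1.,s)
```

```text
4.9667 [0.54066381 0.29413692 0.18960628] [0.00290897 0.69499257 0.71898752 0.00581428] 0.010719303638010488 39.04110789299011 [ 1.09520749  0.45081397 -0.29428213]
[[-0.301, -0.094, -0.003, 0.0003, -0.0001, -0.0008, -1.0], [-0.301, -0.095, -0.003, 0.0003, -0.0001, -0.0008, -1.0], [-0.3, -0.097, -0.002, 0.0003, -0.0001, -0.0008, -1.0], [-0.3, -0.098, -0.002, 0.0004, -0.0001, -0.0008, -1.0], [-0.299, -0.1, -0.001, 0.0003, -0.0001, -0.0009, -1.0], [-0.298, -0.102, -0.001, 0.0004, -0.0001, -0.0008, -1.0]]
```

View pics/w4.png

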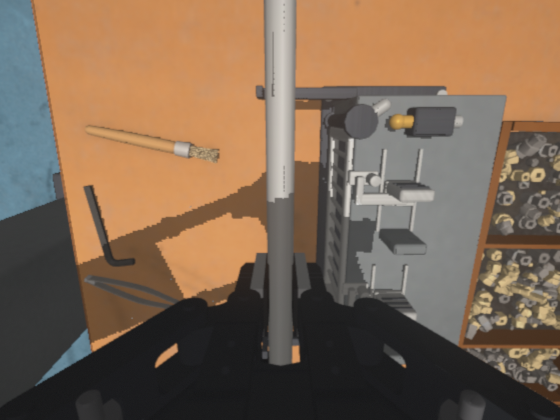

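The bar is gripped and level (it runs straight up the view between the pads at (280,330)). I'll carry it to the rest.

Emit:
jog_arm([
  [-0.301, -0.094, 0, 0.0003, -0.0001, -0.0008, -1],
  [-0.301, -0.095, 0, 0.0003, -0.0001, -0.0008, -1],
  [-0.3, -0.097, 0, 0.0003, -0.0001, -0.0008, -1],
  [-0.3, -0.098, 0, 0.0004, -0.0001, -0.0008, -1],
  [-0.299, -0.1, 0, 0.0003, -0.0001, -0.0009, -1],
  [-0.298, -0.102, 0, 0.0004, -0.0001, -0.0008, -1],
])

```text
clock: 5.57
tcp_pos: [0.4864, 0.1091, 0.1834]
tcp_rot: [-0.003, 0.684, 0.73, -0.005]
force: [0.4, -1.3, -1.4]
opening: 0.0101
gripper_force: 39.1
```

Run:
```python
from h import *
s=observe(); print(s['clock'],s['tcp_pos'])
plan([.4403,-.0708,.13],np.pi/2+.0947,7,-1.,s)
```

```text
5.5667 [0.48637238 0.10911258 0.18341242]
[[-0.252, -0.082, 0.078, -0.0003, 0.0001, -0.0007, -1.0], [-0.252, -0.083, 0.078, -0.0003, 0.0001, -0.0007, -1.0], [-0.251, -0.084, 0.077, -0.0003, 0.0001, -0.0007, -1.0], [-0.251, -0.085, 0.077, -0.0002, 0, -0.0006, -1.0], [-0.251, -0.086, 0.077, -0.0003, 0.0001, -0.0007, -1.0], [-0.25, -0.087, 0.077, -0.0002, 0, -0.0006, -1.0], [-0.25, -0.089, 0.077, -0.0003, 0.0001, -0.0007, -1.0]]
```

Emit:
jog_arm([
  [-0.252, -0.082, 0.078, -0.0003, 0.0001, -0.0007, -1],
  [-0.252, -0.083, 0.078, -0.0003, 0.0001, -0.0007, -1],
  [-0.251, -0.084, 0.077, -0.0003, 0.0001, -0.0007, -1],
  [-0.251, -0.085, 0.077, -0.0002, 0, -0.0006, -1],
  [-0.251, -0.086, 0.077, -0.0003, 0.0001, -0.0007, -1],
  [-0.25, -0.087, 0.077, -0.0002, 0, -0.0006, -1],
  [-0.25, -0.089, 0.077, -0.0003, 0.0001, -0.0007, -1],
  [0, 0, 0, 0, 0, 0, -1],
])

```text
clock: 6.23
tcp_pos: [0.4391, -0.0723, 0.1289]
tcp_rot: [-0.001, 0.674, 0.738, -0.001]
force: [-0.0, -0.3, -1.4]
opening: 0.0104
gripper_force: 39.1
```

Run:
```python
from h import *
s=observe(); print(s['clock'],s['tcp_pos'],s['tcp_rot'])
im=optics.camera('wrist')[:,:,::-1]; cv2.imwrite('pics/w5.png',im)
plan([.4403,-.0708,.06],np.pi/2+.0947,5,-1.,s)
```

```text
6.2333 [ 0.43914236 -0.07228267  0.12891099] [-0.00093495  0.6742646   0.73848887 -0.00075328]
[[0.003, 0.003, 0.138, -0.0001, 0, -0.0001, -1.0], [0.003, 0.003, 0.138, -0.0001, 0, -0.0001, -1.0], [0.002, 0.003, 0.138, -0.0001, 0, -0.0001, -1.0], [0.003, 0.002, 0.138, 0, 0, -0.0002, -1.0], [0.002, 0.003, 0.137, -0.0001, -0.0001, -0.0001, -1.0]]
```

View pics/w5.png

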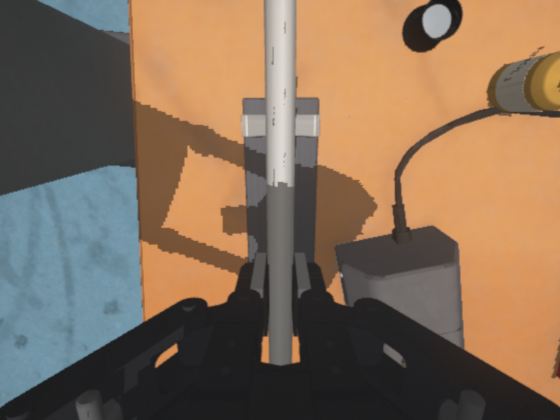

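The view shows the bar centred over the saddle (saddle spans 242–319 at row 124, bar at 280), so I can lower it.

Emit:
jog_arm([
  [0.003, 0.003, 0.138, -0.0001, 0, -0.0001, -1],
  [0.003, 0.003, 0.138, -0.0001, 0, -0.0001, -1],
  [0.002, 0.003, 0.138, -0.0001, 0, -0.0001, -1],
  [0.003, 0.002, 0.138, 0, 0, -0.0002, -1],
  [0.002, 0.003, 0.137, -0.0001, 0, -0.0001, -1],
  [0, 0, 0, 0, 0, 0, -1],
])

```text
clock: 6.78
tcp_pos: [0.4417, -0.0663, 0.0602]
tcp_rot: [-0.001, 0.671, 0.741, 0.001]
force: [-0.4, 0.3, -0.7]
opening: 0.0103
gripper_force: 39.2
```

Emit:
jog_arm([
  [0, 0, 0.05, 0, 0, 0, -1],
  [0, 0, 0.05, 0, 0, 0, -1],
  [0, 0, 0.05, 0, 0, 0, -1],
  [0, 0, 0, 0, 0, 0, -1],
])

```text
clock: 7.12
tcp_pos: [0.4439, -0.0678, 0.0475]
tcp_rot: [0.002, 0.672, 0.741, 0.002]
force: [0.1, 0.2, -1.4]
opening: 0.0106
gripper_force: 39.2
```

Emit:
jog_arm([
  [0, 0, 0.03, 0, 0, 0, -1],
  [0, 0, 0.03, 0, 0, 0, -1],
  [0, 0, 0, 0, 0, 0, -1],
])

```text
clock: 7.37
tcp_pos: [0.4441, -0.0682, 0.0425]
tcp_rot: [0.002, 0.672, 0.741, 0.002]
force: [-3.0, -0.6, 4.8]
opening: 0.0105
gripper_force: 39.7
```

Emit:
jog_arm([
  [0, -0.03, 0.02, 0, 0, 0, -1],
  [0, 0, 0.02, 0, 0, 0, -1],
  [0, 0, 0, 0, 0, 0, -1],
], newtons=20)

```text
clock: 7.62
tcp_pos: [0.4407, -0.0686, 0.039]
tcp_rot: [0.002, 0.672, 0.741, 0.002]
force: [-5.1, -0.1, 12.8]
opening: 0.0105
gripper_force: 40.5
```

Emit:
jog_arm([
  [0, -0.02, 0.01, 0, 0, 0, -1],
  [0, 0, 0, 0, 0, 0, -1],
  [0, 0, 0, 0, 0, 0, -0.6],
  [0, 0, 0, 0, 0, 0, -0.3],
  [0, 0, 0, 0, 0, 0, 0],
  [0, 0, 0, 0, 0, 0, 0],
  [0, 0, 0, 0, 0, 0, 0],
])

```text
clock: 8.2
tcp_pos: [0.4394, -0.0685, 0.0368]
tcp_rot: [0.002, 0.672, 0.741, 0.003]
force: [0.0, 0.8, -0.2]
opening: 0.0428
gripper_force: 0.0
```

Emit:
jog_arm([
  [0, 0, -0.1, 0, 0, 0, 0],
  [0, 0, -0.25, 0, 0, 0, 0],
  [0, 0, -0.25, 0, 0, 0, 0],
  [0, 0, -0.25, 0, 0, 0, 0],
  [0, 0, -0.25, 0, 0, 0, 0],
  [0, 0, -0.25, 0, 0, 0, 0],
  [0, 0, -0.2, 0, 0, 0, 0],
  [0, 0, 0, 0, 0, 0, 0],
])

```text
clock: 8.87
tcp_pos: [0.4409, -0.0694, 0.1959]
tcp_rot: [0.006, 0.672, 0.741, 0.004]
force: [0.5, 0.2, 0.6]
opening: 0.0425
gripper_force: 0.0
```

Run:
```python
from h import *
s=observe(); print(s['clock'],s['tcp_pos'],s['tcp_rot'])
im=optics.camera('wrist')[:,:,::-1]; cv2.imwrite('pics/w6.png',cv2.resize(im,(784,588)))
import pickle; pickle.dump(s,open('s6.pkl','wb'))
seat=np.array([.4413,-.0808]);th=.0947; u=np.array([-np.sin(th),np.cos(th)])
for d in (-.125,.125): print(np.array(proj('wrist',[*(seat+u*d),.041],s))*1.4)
# waypoint toward cage
plan([.52,.08,.24],np.pi/2-.35,8,1.,s)
```

```text
8.8667 [ 0.44085645 -0.06939867  0.19586168] [0.00622874 0.6716602  0.74082065 0.00430602]
[387.57628757 444.75772286]
[387.77475196  92.83254656]
[[0.176, 0.118, -0.054, 0.0003, 0, 0.0089, 1.0], [0.182, 0.107, -0.054, 0.0003, 0, 0.0089, 1.0], [0.188, 0.097, -0.055, 0.0003, 0, 0.0089, 1.0], [0.193, 0.086, -0.055, 0.0003, 0, 0.0089, 1.0], [0.198, 0.075, -0.055, 0.0003, 0, 0.0089, 1.0], [0.202, 0.064, -0.055, 0.0003, 0, 0.0089, 1.0], [0.205, 0.052, -0.055, 0.0003, 0, 0.0089, 1.0], [0.207, 0.041, -0.054, 0.0003, 0, 0.009, 1.0]]
```

View pics/w6.png

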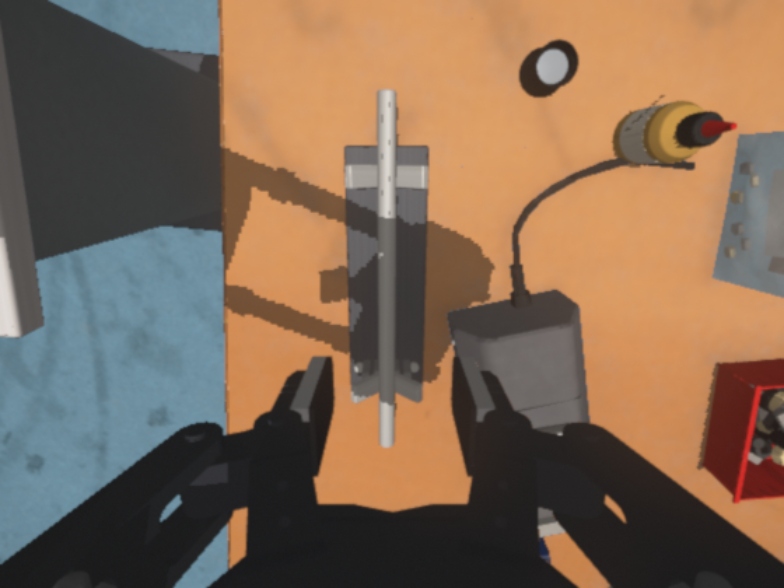

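The bar lies in both saddles, with its ends at (387,91) and (387,446) against the predicted (388,93) and (388,445). Next I'll go to catch A, turning the jaws to close along cage y.

Run:
```python
from h import *
plan([.54,.13,.24],np.radians(90+5.4+52),8,1.)
```

```text
[[0.235, 0.15, -0.056, 0.0002, 0.0001, -0.018, 1.0], [0.217, 0.175, -0.057, 0.0002, 0.0001, -0.018, 1.0], [0.196, 0.199, -0.057, 0.0002, 0.0002, -0.018, 1.0], [0.172, 0.219, -0.057, 0.0002, 0.0001, -0.018, 1.0], [0.146, 0.237, -0.057, 0.0002, 0.0002, -0.018, 1.0], [0.119, 0.252, -0.057, 0.0002, 0.0001, -0.018, 1.0], [0.09, 0.264, -0.057, 0.0002, 0.0002, -0.0179, 1.0], [0.059, 0.273, -0.057, 0.0001, 0.0001, -0.018, 1.0]]
```

Emit:
jog_arm([
  [0.235, 0.15, -0.056, 0.0002, 0.0001, -0.018, 1],
  [0.217, 0.175, -0.057, 0.0002, 0.0001, -0.018, 1],
  [0.196, 0.199, -0.057, 0.0002, 0.0002, -0.018, 1],
  [0.172, 0.219, -0.057, 0.0002, 0.0001, -0.018, 1],
  [0.146, 0.237, -0.057, 0.0002, 0.0002, -0.018, 1],
  [0.119, 0.252, -0.057, 0.0002, 0.0001, -0.018, 1],
  [0.09, 0.264, -0.057, 0.0002, 0.0002, -0.0179, 1],
  [0.059, 0.273, -0.057, 0.0001, 0.0001, -0.018, 1],
])

```text
clock: 9.58
tcp_pos: [0.5385, 0.1316, 0.2363]
tcp_rot: [-0.004, 0.278, 0.961, -0.0]
force: [0.3, -0.0, 0.2]
opening: 0.0854
gripper_force: 0.0
```

Run:
```python
from h import *
s=observe(); print(s['clock'],s['tcp_pos'])
plan([.626,.298,.24],np.pi+.033,7,1.,s)
```

```text
9.5833 [0.53846374 0.1316206  0.23626955]
[[0.021, 0.268, -0.006, 0, -0.0002, -0.0136, 1.0], [-0.002, 0.269, -0.006, 0, -0.0002, -0.0135, 1.0], [-0.024, 0.267, -0.006, 0, -0.0002, -0.0136, 1.0], [-0.047, 0.264, -0.006, 0, -0.0002, -0.0135, 1.0], [-0.07, 0.259, -0.006, -0.0001, -0.0002, -0.0136, 1.0], [-0.091, 0.253, -0.006, 0, -0.0002, -0.0135, 1.0], [-0.112, 0.244, -0.005, -0.0001, -0.0001, -0.0136, 1.0]]
```

Emit:
jog_arm([
  [0.021, 0.268, -0.006, 0, -0.0002, -0.0136, 1],
  [-0.002, 0.269, -0.006, 0, -0.0002, -0.0135, 1],
  [-0.024, 0.267, -0.006, 0, -0.0002, -0.0136, 1],
  [-0.047, 0.264, -0.006, 0, -0.0002, -0.0135, 1],
  [-0.07, 0.259, -0.006, -0.0001, -0.0002, -0.0136, 1],
  [-0.091, 0.253, -0.006, 0, -0.0002, -0.0135, 1],
  [-0.112, 0.244, -0.005, -0.0001, -0.0001, -0.0136, 1],
  [0, 0, 0, 0, 0, 0, 1],
])

```text
clock: 10.25
tcp_pos: [0.6286, 0.3006, 0.2388]
tcp_rot: [0.001, -0.016, 1.0, 0.001]
force: [0.7, 0.6, 0.1]
opening: 0.0854
gripper_force: 0.0
```

Run:
```python
from h import *
import pickle
s=observe(); im=optics.camera('wrist')[:,:,::-1]; pickle.dump(s,open('s7.pkl','wb'))
cv2.imwrite('pics/w7raw.png',im); cv2.imwrite('pics/w7.png',cv2.resize(im,(784,588),interpolation=cv2.INTER_CUBIC))
print(s['clock'],s['tcp_pos'],s['tcp_rot'])
for n,p in dict(padA=(.6254,.3243,.138),lugA=(.625,.2862,.138),padB=(.6271,.2370,.138),lugB=(.6278,.199,.138),peg=(.5798,.209,.164)).items(): print(n,np.array(proj('wrist',p,s))*1.4)
```

```text
10.25 [0.62856285 0.30058939 0.23878812] [ 8.28935989e-04 -1.63409944e-02  9.99865106e-01  1.43319458e-03]
padA [436.36772861 296.85620738]
lugA [368.82515766 294.0924022 ]
padB [281.31971882 294.96225657]
lugB [213.59626431 294.06705542]
peg [204.29339747 213.48140923]
```

View pics/w7.png

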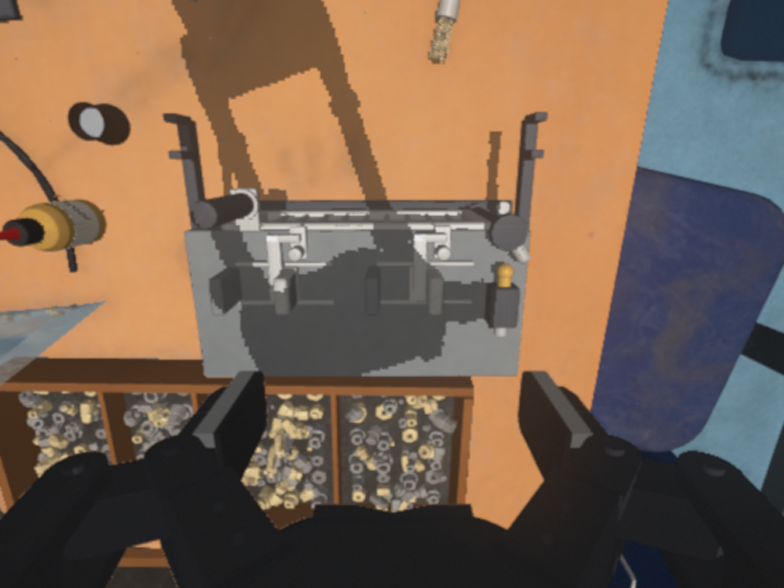

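The view shows pad A's top at about (436,293), lug A (371,292), pad B (281,293), lug B (216,290) and the peg top (207,212), within about 2 px of the prediction. I'll lower over catch A with the jaws about 64 mm open.

Run:
```python
from h import *
plan([.626,.3055,.131],np.pi+.033,6,.5)
```

```text
[[0.002, 0.012, 0.18, 0, 0, -0.0001, 0.5], [0.002, 0.012, 0.18, 0, 0, -0.0001, 0.5], [0.002, 0.012, 0.18, 0, 0, -0.0001, 0.5], [0.002, 0.012, 0.18, 0, 0, -0.0001, 0.5], [0.001, 0.013, 0.179, 0, 0, -0.0001, 0.5], [0.002, 0.012, 0.18, 0, 0, -0.0001, 0.5]]
```

Emit:
jog_arm([
  [0.002, 0.036, 0, 0, 0, 0, 0.5],
  [0.002, 0.036, 0.15, 0, 0, 0, 0.5],
  [0.002, 0, 0.19, 0, 0, 0, 0.5],
  [0.002, 0, 0.19, 0, 0, 0, 0.5],
  [0.002, 0, 0.19, 0, 0, 0, 0.5],
  [0, 0, 0.19, 0, 0, 0, 0.5],
  [0, 0, 0.17, 0, 0, 0, 0.5],
  [0, 0, 0, 0, 0, 0, 0.5],
])

```text
clock: 10.97
tcp_pos: [0.6231, 0.3013, 0.1295]
tcp_rot: [-0.003, -0.013, 1.0, -0.001]
force: [-1.2, -0.9, -0.9]
opening: 0.0642
gripper_force: 0.0
```

Emit:
jog_arm([
  [0, 0, 0, 0, 0, 0, 0.5],
])

```text
clock: 11.05
tcp_pos: [0.6252, 0.3023, 0.1329]
tcp_rot: [-0.0, -0.013, 1.0, -0.0]
force: [-1.0, -1.7, 0.2]
opening: 0.0643
gripper_force: 0.0
```

Emit:
jog_arm([
  [0, -0.02, 0, 0, 0, 0, 0.2],
  [0, -0.02, 0, 0, 0, 0, 0],
  [0, 0, 0, 0, 0, 0, -0.1],
  [0, 0, 0, 0, 0, 0, -0.22],
  [0, 0, 0, 0, 0, 0, -0.24],
  [0, 0, 0, 0, 0, 0, -0.24],
], newtons=30)

```text
clock: 11.55
tcp_pos: [0.6273, 0.3008, 0.1353]
tcp_rot: [0.003, -0.014, 1.0, 0.002]
force: [-0.2, 5.4, 3.1]
opening: 0.0326
gripper_force: 2.6
```

Emit:
jog_arm([
  [0, -0.01, 0, 0, 0, 0, -0.3],
  [0, 0, 0, 0, 0, 0, -0.4],
  [0, 0, 0, 0, 0, 0, -0.4],
  [0, 0, 0, 0, 0, 0, -0.4],
])

```text
clock: 11.88
tcp_pos: [0.6273, 0.3008, 0.1355]
tcp_rot: [0.003, -0.014, 1.0, 0.002]
force: [-0.6, 6.5, 6.1]
opening: 0.0308
gripper_force: 29.9
```

Emit:
jog_arm([
  [0, 0, 0, 0, 0, 0, 0],
  [0, 0, 0, 0, 0, 0, 0.5],
  [0, 0.03, -0.01, 0, 0, 0, 0.5],
  [0, 0, -0.2, 0, 0, 0, 0.5],
  [0, 0, -0.2, 0, 0, 0, 0.5],
  [0, 0, -0.1, 0, 0, 0, 0.5],
  [0, 0, 0, 0, 0, 0, 0.5],
], newtons=30)

```text
clock: 12.47
tcp_pos: [0.6278, 0.3014, 0.1877]
tcp_rot: [0.004, -0.014, 1.0, 0.001]
force: [0.3, 0.1, 0.6]
opening: 0.0644
gripper_force: 0.0
```

Run:
```python
from h import *
s=observe(); print(s['clock'],s['tcp_pos'])
plan([.628,.219,s['tcp_pos'][2]],np.pi+.033,5,.5,s)
im=optics.camera('wrist')[:,:,::-1]; cv2.imwrite('pics/w8.png',im)
```

```text
12.4667 [0.62775597 0.30142621 0.18773475]
[[0.004, -0.165, 0, 0, 0.0003, -0.0002, 0.5], [0.004, -0.165, 0, 0.0001, 0.0002, -0.0002, 0.5], [0.004, -0.165, 0, 0, 0.0003, -0.0002, 0.5], [0.005, -0.164, 0, 0.0001, 0.0002, -0.0002, 0.5], [0.005, -0.165, -0.001, 0, 0.0003, -0.0001, 0.5]]
```

Emit:
jog_arm([
  [0.004, -0.165, 0, 0, 0.0003, -0.0002, 0.5],
  [0.004, -0.165, 0, 0, 0.0002, -0.0002, 0.5],
  [0.004, -0.165, 0, 0, 0.0003, -0.0002, 0.5],
  [0.005, -0.164, 0, 0, 0.0002, -0.0002, 0.5],
  [0.005, -0.165, 0, 0, 0.0003, -0.0001, 0.5],
  [0, 0, 0, 0, 0, 0, 0.5],
  [0, 0, 0, 0, 0, 0, 0.5],
])

```text
clock: 13.1
tcp_pos: [0.6261, 0.2169, 0.184]
tcp_rot: [-0.004, -0.015, 1.0, -0.0]
force: [-0.6, -0.1, -0.3]
opening: 0.0641
gripper_force: 0.0
```

Run:
```python
from h import *
s=observe(); print(s['clock'],s['tcp_pos'])
im=optics.camera('wrist')[:,:,::-1]; cv2.imwrite('pics/w9.png',im)
plan([.628,.219,.133],np.pi+.033,4,.5,s)
```

```text
13.1 [0.62612653 0.21691224 0.18402227]
[[-0.006, 0.005, 0.128, 0, -0.0003, -0.0001, 0.5], [-0.005, 0.005, 0.127, 0, -0.0003, -0.0001, 0.5], [-0.005, 0.005, 0.128, 0, -0.0003, -0.0001, 0.5], [-0.006, 0.005, 0.127, 0, -0.0002, -0.0001, 0.5]]
```

Emit:
jog_arm([
  [-0.003, 0.005, 0.128, 0, -0.0003, -0.0001, 0.5],
  [-0.003, 0.005, 0.127, 0, -0.0003, -0.0001, 0.5],
  [-0.003, 0.005, 0.128, 0, -0.0003, -0.0001, 0.5],
  [-0.003, 0.005, 0.127, 0, -0.0002, -0.0001, 0.5],
  [0, 0, 0, 0, 0, 0, 0.5],
  [0, 0, 0, 0, 0, 0, 0.5],
])

```text
clock: 13.65
tcp_pos: [0.6268, 0.2215, 0.133]
tcp_rot: [-0.0, -0.018, 1.0, 0.0]
force: [-0.0, -0.1, -0.7]
opening: 0.0636
gripper_force: 0.0
```

Emit:
jog_arm([
  [0, -0.02, 0, 0, 0, 0, 0.2],
  [0, -0.03, 0, 0, 0, 0, 0],
  [0, 0, 0, 0, 0, 0, -0.1],
  [0, 0, 0, 0, 0, 0, -0.22],
  [0, 0, 0, 0, 0, 0, -0.24],
  [0, 0, 0, 0, 0, 0, -0.24],
], newtons=30)

```text
clock: 14.15
tcp_pos: [0.6285, 0.2136, 0.1359]
tcp_rot: [0.002, -0.018, 1.0, -0.002]
force: [-0.3, -4.2, 4.8]
opening: 0.0323
gripper_force: 5.0
```

Emit:
jog_arm([
  [0, 0, 0, 0, 0, 0, -0.3],
  [0, 0, 0, 0, 0, 0, -0.4],
  [0, 0, 0, 0, 0, 0, -0.4],
  [0, 0, 0, 0, 0, 0, -0.4],
])

```text
clock: 14.48
tcp_pos: [0.6285, 0.213, 0.1361]
tcp_rot: [0.002, -0.018, 1.0, -0.002]
force: [-1.2, -6.3, 6.9]
opening: 0.0312
gripper_force: 30.3
```

Emit:
jog_arm([
  [0, 0, 0, 0, 0, 0, 0],
  [0, 0, 0, 0, 0, 0, 0.5],
  [0, 0.04, -0.01, 0, 0, 0, 0.5],
  [0, 0, -0.2, 0, 0, 0, 0.5],
  [0, 0, -0.3, 0, 0, 0, 0.5],
  [0, 0, -0.3, 0, 0, 0, 0.4],
  [0, 0, -0.1, 0, 0, 0, 0.2],
  [0, 0, 0, 0, 0, 0, 0.2],
])

```text
clock: 15.15
tcp_pos: [0.6292, 0.221, 0.2286]
tcp_rot: [0.004, -0.018, 1.0, 0.001]
force: [0.1, -0.3, 0.7]
opening: 0.0516
gripper_force: 0.0
```

Run:
```python
from h import *
s=observe(); print(s['clock'],s['tcp_pos'],s['opening'])
im=optics.camera('wrist')[:,:,::-1]; cv2.imwrite('pics/w10.png',im)
# peg axis check: dark blob near predicted top
p=proj('wrist',(.580,.211,.164),s); print('peg px',p)
g=cv2.cvtColor(im,cv2.COLOR_BGR2GRAY); m=(g<75).astype(np.uint8); n,l,st,c=cv2.connectedComponentsWithStats(m)
for i in range(1,n):
    if st[i,4]>80 and abs(c[i]-np.array(p)).max()<60: print(st[i],c[i])
plan([.580,.211,.212],np.pi+.033,3,.2,s)
```

```text
15.15 [0.62921033 0.22104711 0.22860406] 0.05157771618515213
peg px (np.float64(269.04659914360843), np.float64(157.13836275510593))
[215  82  41  85 425] [232.52705882 141.06117647]
[257 141  19  15 122] [268.2704918  146.08196721]
[248 194  15  38 285] [255.64912281 210.07017544]
[[0.166, -0.028, 0.054, 0.0001, 0.0005, 0.0002, 0.2], [0.165, -0.028, 0.054, 0.0001, 0.0005, 0.0001, 0.2], [0.165, -0.028, 0.055, 0.0002, 0.0004, 0.0002, 0.2]]
```

Emit:
jog_arm([
  [0.166, -0.028, 0.054, 0.0001, 0.0005, 0.0002, 0.2],
  [0.165, -0.028, 0.054, 0.0001, 0.0005, 0.0001, 0.2],
  [0.165, -0.028, 0.055, 0.0002, 0.0004, 0.0002, 0.2],
  [0, 0, 0, 0, 0, 0, 0.2],
  [0, 0, 0, 0, 0, 0, 0.2],
])

```text
clock: 15.62
tcp_pos: [0.5767, 0.2098, 0.2067]
tcp_rot: [-0.005, -0.016, 1.0, -0.001]
force: [0.8, 0.3, 0.4]
opening: 0.0514
gripper_force: 0.0
```

Run:
```python
from h import *
s=observe(); print(s['clock'],s['tcp_pos'])
plan([.580,.211,.137],np.pi+.033,5,.2,s)
```

```text
15.6167 [0.57673626 0.20979279 0.20671312]
[[-0.008, 0.003, 0.139, -0.0001, -0.0003, 0, 0.2], [-0.008, 0.002, 0.139, -0.0001, -0.0003, 0, 0.2], [-0.007, 0.002, 0.14, -0.0001, -0.0004, 0, 0.2], [-0.007, 0.003, 0.139, -0.0001, -0.0003, 0, 0.2], [-0.007, 0.002, 0.14, 0, -0.0004, -0.0001, 0.2]]
```

Emit:
jog_arm([
  [-0.006, 0.003, 0.139, -0.0001, -0.0003, 0, 0.2],
  [-0.006, 0.002, 0.139, -0.0001, -0.0003, 0, 0.2],
  [-0.006, 0.002, 0.14, -0.0001, -0.0004, 0, 0.2],
  [-0.006, 0.003, 0.139, -0.0001, -0.0003, 0, 0.2],
  [-0.006, 0.002, 0.14, 0, -0.0004, 0, 0.2],
  [0, 0, 0, 0, 0, 0, 0],
  [0, 0, 0, 0, 0, 0, -0.3],
])

```text
clock: 16.2
tcp_pos: [0.5811, 0.2112, 0.1378]
tcp_rot: [0.001, -0.016, 1.0, 0.0]
force: [0.8, 0.3, -0.4]
opening: 0.032
gripper_force: 0.0
```

Emit:
jog_arm([
  [0, 0, 0, 0, 0, 0, -1],
  [0, 0, 0, 0, 0, 0, -1],
  [0, 0, 0, 0, 0, 0, -1],
  [0, 0, 0, 0, 0, 0, -1],
  [0, 0, 0, 0, 0, 0, -1],
], newtons=40)

```text
clock: 16.62
tcp_pos: [0.5815, 0.2096, 0.1396]
tcp_rot: [0.003, -0.016, 1.0, -0.001]
force: [0.5, -5.2, -0.7]
opening: 0.0125
gripper_force: 38.9
```

Peg gripped. I'll swing it round the hinge (about (0.592,0.369)), turning the tool with the gate.

Emit:
jog_arm([
  [0.098, 0.013, 0, 0, 0, 0.01, -1],
  [0.098, 0.013, 0, 0, 0, 0.01, -1],
  [0.098, 0.013, 0, 0, 0, 0.01, -1],
  [0.098, 0.013, 0, 0, 0, 0.01, -1],
  [0.098, 0.013, 0, 0, 0, 0.01, -1],
  [0.098, 0.013, 0, 0, 0, 0.01, -1],
], newtons=50)

```text
clock: 17.12
tcp_pos: [0.5236, 0.2241, 0.1396]
tcp_rot: [0.003, 0.173, 0.985, -0.001]
force: [0.6, -6.6, 0.2]
opening: 0.0123
gripper_force: 49.1
```

```bash
cat >> h.py <<'E'
def gate(a,n,s=None):
    s=s or observe(); h=np.array([.592,.369]); r=np.array(s['tcp_pos'])[:2]-h
    a0=np.arctan2(-158.4,-10.8); ang=(a0-np.arctan2(r[1],r[0]))%(2*np.pi)
    print('clock',s['clock'],'gate~',ang,'radius',np.hypot(*r),s['tcp_pos'],s['force'],s['opening'])
    t=a0-a; plan([*(h+.1588*np.array([np.cos(t),np.sin(t)])),.139],np.pi+.033-a,n,-1.,s)
E
python3 -c "
from h import *
gate(.8,7)"
```

```text
clock 17.1167 gate~ 0.3726655652137656 radius 0.16024329025378212 [0.5236385  0.2240703  0.13964225] [ 0.60926151 -6.58684443  0.15390463] 0.012320586163651405
[[0.092, 0.031, 0, 0, 0.0001, 0.0095, -1.0], [0.093, 0.026, 0.001, 0, 0.0001, 0.0096, -1.0], [0.095, 0.02, 0, 0, 0.0001, 0.0095, -1.0], [0.095, 0.014, 0.001, 0, 0.0001, 0.0096, -1.0], [0.096, 0.009, 0.001, 0, 0.0002, 0.0095, -1.0], [0.097, 0.003, 0, 0, 0.0001, 0.0096, -1.0], [0.096, -0.004, 0.001, 0, 0.0002, 0.0095, -1.0]]
```

Emit:
jog_arm([
  [0.098, 0.014, 0, 0, 0, 0.01, -1],
  [0.098, 0.014, 0, 0, 0, 0.01, -1],
  [0.098, 0.014, 0, 0, 0, 0.01, -1],
  [0.098, 0.014, 0, 0, 0, 0.01, -1],
  [0.098, 0.014, 0, 0, 0, 0.01, -1],
  [0.098, 0.014, 0, 0, 0, 0.01, -1],
  [0.098, 0.014, 0, 0, 0, 0.01, -1],
])

```text
clock: 17.7
tcp_pos: [0.4677, 0.2675, 0.1396]
tcp_rot: [0.0, 0.384, 0.923, -0.001]
force: [-5.0, -5.2, 5.0]
opening: 0.0126
gripper_force: 49.6
```

Emit:
jog_arm([
  [0.098, 0.014, 0, 0, 0, 0.01, -1],
  [0.098, 0.014, 0, 0, 0, 0.01, -1],
  [0.098, 0.014, 0, 0, 0, 0.01, -1],
  [0.098, 0.014, 0, 0, 0, 0.01, -1],
  [0.098, 0.014, 0, 0, 0, 0.01, -1],
  [0.098, 0.014, 0, 0, 0, 0.01, -1],
])

```text
clock: 18.2
tcp_pos: [0.4392, 0.32, 0.1396]
tcp_rot: [-0.0, 0.55, 0.835, -0.001]
force: [-6.7, -4.7, 5.6]
opening: 0.0131
gripper_force: 49.9
```

```bash
python3 -c "
from h import *
gate(1.5,6)"
```

```text
clock 18.2 gate~ 1.1920513637475416 radius 0.16043993400537349 [0.43924042 0.31995428 0.13956464] [-6.73922637 -4.66136046  5.55448723] 0.013130754962818333
[[0.078, 0.023, 0.001, -0.0001, 0.0001, 0.008, -1.0], [0.08, 0.019, 0.001, -0.0001, 0, 0.008, -1.0], [0.08, 0.015, 0.001, 0, 0.0001, 0.008, -1.0], [0.081, 0.01, 0.001, -0.0001, 0, 0.008, -1.0], [0.081, 0.007, 0.001, 0, 0.0001, 0.008, -1.0], [0.082, 0.002, 0, -0.0001, 0, 0.0081, -1.0]]
```

Emit:
jog_arm([
  [0.09, 0.015, 0, 0, 0, 0.009, -1],
  [0.09, 0.015, 0, 0, 0, 0.009, -1],
  [0.09, 0.015, 0, 0, 0, 0.009, -1],
  [0.08, 0.014, 0, 0, 0, 0.008, -1],
  [0.06, 0.01, 0, 0, 0, 0.006, -1],
  [0.03, 0.005, 0, 0, 0, 0.003, -1],
  [0, 0, 0, 0, 0, 0, -1],
])

```text
clock: 18.78
tcp_pos: [0.4319, 0.3649, 0.1396]
tcp_rot: [-0.002, 0.659, 0.752, -0.002]
force: [-10.4, -2.3, 8.0]
opening: 0.0128
gripper_force: 50.3
```

Emit:
jog_arm([
  [0, 0, 0, 0, 0, 0, -1],
  [0, 0, 0, 0, 0, 0, -1],
  [0, 0, 0, 0, 0, 0, -1],
  [0, 0, 0, 0, 0, 0, -1],
])

```text
clock: 19.12
tcp_pos: [0.4319, 0.3644, 0.1396]
tcp_rot: [-0.001, 0.659, 0.752, -0.002]
force: [-11.1, -2.5, 6.7]
opening: 0.0125
gripper_force: 50.2
```

Run:
```python
from h import *
gate(1.5,6)
s=observe()
for n in('top','scene'): cv2.imwrite(f'pics/{n}_end.png',optics.camera(n)[:,:,::-1])
a=cv2.imread('pics/top_end.png'); b=cv2.imread('pics/top0.png')
g=cv2.cvtColor(a,cv2.COLOR_BGR2GRAY).astype(int)
print('rest rows at col 345..395, bright bar row:')
for u in (345,360,375,390): 
    v=235+int(np.argmax(g[235:270,u])); print(u,v,g[v,u],ray('top',u,v,.045)[:2])
d=cv2.absdiff(a,b).max(2); print('loupe/bottle diff',d[205:225,297:317].mean(),d[175:195,310:330].mean(),'tweezers',d[250:300,258:282].mean(),'pads',d[160:176,195:260].mean())
```

```text
clock 19.1167 gate~ 1.4739194125185473 radius 0.16017823210546453 [0.43188819 0.36438743 0.13957622] [-11.09580491  -2.5123904    6.7406205 ] 0.012468157751961691
[[0.007, 0.003, 0.001, -0.0001, 0, 0.0008, -1.0], [0.007, 0.003, 0.001, -0.0001, 0, 0.0007, -1.0], [0.006, 0.003, 0.001, -0.0002, 0, 0.0008, -1.0], [0.007, 0.003, 0.001, -0.0001, 0, 0.0007, -1.0], [0.006, 0.003, 0.001, -0.0002, 0.0001, 0.0008, -1.0], [0.007, 0.003, 0.001, -0.0001, 0, 0.0007, -1.0]]
rest rows at col 345..395, bright bar row:
345 253 188 [ 0.43612398 -0.01837734]
360 252 187 [ 0.43869484 -0.05481619]
375 251 179 [ 0.4412675  -0.09128066]
390 249 181 [ 0.44627418 -0.12784061]
loupe/bottle diff 3.995 3.655 tweezers 11.815 pads 14.09326923076923
```

```bash
python3 -c "
from bench import job
print(job.sign_off())"
```

```text
the job is handed in; nothing more can be done
None
```

The job is handed in at about 19 s of the 67 s limit: the bar lies in both saddles, catch A then catch B were squeezed home, and the gripper holds the gate open at about 1.47 rad by its peg; sign-off returned no verdict.

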